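# Put the stamping things away at the service desk

## Task

The counter is closing: pull the drawer of the desk unit all the way out to its stop, take out the orange cover, lay it in the rim of the open ink pad and press it down firmly so that it sits level on its seat. Put every stamp that is on the desk into the drawer and push the drawer fully shut; the cover stays on the pad and everything else on the desk stays where it is.

Things in the scene. Friction and masses are not known exactly. Their poses are not given: they have to be found in the camera images.
- unit_drawer0 (a joint): how far the one grey-fronted drawer of the low black desk unit (250 deep x 280 wide x 105 mm high, fixed to the desk) is pulled out, m: 0 fully shut, 0.174 at its stop; it slides straight out along the -x axis of drawer_floor and may start up to 15 mm ajar
- unit_drawer0_handle (a point): middle of the drawer's steel bar handle: horizontal bar along y, 11 mm thick, 120 mm long, 35 mm out from the drawer front, 67 mm above the desk (38 mm below the top of the unit); moves with the drawer; axes: -x straight out of the drawer front, y along the bar, z up
- drawer_floor (a point): middle of the front edge of the drawer's inner floor, against the front panel, 22 mm above the desk; axes as the handle's; moves with the drawer. The inside runs 205 mm back from here in +x and 119 mm either way in y; side walls 61 mm high above this floor, front panel about 72 mm. At the stop the front 168 mm of the inside is clear of the unit; 71 mm of headroom when shut
- cover: flat orange plate, the ink pad's cover, 110 x 62 x 10 mm (x, y, z), alike on both faces, no handle (grip it by its long edges); starts lying flat inside the shut drawer. Origin: its centre
- ink_pad: stamp ink pad: black tray with blue middle, 125 x 77 mm, fixed to the desk, open at the start. Origin: centre of its underside, x along its length. A rim 6 mm high and 5 mm thick runs round the ends and corners (inside 115 x 67 mm); the middle 85 mm of each long side has no rim, and there the body is only 54 mm wide (over 75 mm of length), leaving room for fingers beside the cover
- pad_seat (a point): centre of the flat seat inside the ink pad's rim, 18 mm above the desk; axes as the pad's. The seated cover rests on it with its centre 5 mm above, its length along the pad's x (either way round, either face up)
- stamp_red: self-inking office stamp, a red block 64 x 40 x 60 mm (x, y, z) with black base and small white label on top; at the start it stands upright on the desk. Origin: its centre; z up when upright. There are 2 to 4 stamps in a run; absent ones read None
- stamp_blue: self-inking office stamp, a blue block 64 x 40 x 60 mm (x, y, z) with black base and small white label on top; at the start it stands upright on the desk. Origin: its centre; z up when upright. There are 2 to 4 stamps in a run; absent ones read None
- stamp_green: self-inking office stamp, a green block 64 x 40 x 60 mm (x, y, z) with black base and small white label on top; at the start it stands upright on the desk. Origin: its centre; z up when upright. There are 2 to 4 stamps in a run; absent ones read None
- stamp_purple: self-inking office stamp, a purple block 64 x 40 x 60 mm (x, y, z) with black base and small white label on top; at the start it stands upright on the desk. Origin: its centre; z up when upright. There are 2 to 4 stamps in a run; absent ones read None
- mouse: black computer mouse, 105 x 60 x 30 mm, on a round blue mat; origin under its centre. Bystander
- notes: yellow block of sticky notes, 76 x 76 x 18 mm; origin under its centre. Bystander
- mug: blue mug, 80 mm across, 90 mm high; origin under its centre. Bystander
- calculator: grey desk calculator, 150 x 85 x 20 mm; origin under its centre. Bystander
Things that resemble listed ones, but are neither listed nor needed, are in the scene too. Of the things that look like the stamp_green, take the one that is farthest to the robot's right at the start. Of the things that look like the stamp_red, the smaller one is meant.

How it is judged:
By the outcome, as a careful person would: the job done as asked, in the order asked, and still so for the second after the job is handed in, with the robot touching nothing.
Of stamp_red, stamp_blue, stamp_green, stamp_purple only 2 to 4 are there at a start; the rules pass over those that are not, and their reading is None.
At some moment in a run one of stamp_red, stamp_blue, stamp_green, stamp_purple may be knocked a few centimetres aside while the robot is not near it.
Once in a run the grip may slacken for a moment while it holds something.
It also fails if it takes over 210 s, if anything falls off the work surface, if the arm or the gripper's body presses on something with over 40 N, if the wrist force passes 120 N, or if a joint passes its speed limit or range.

## Robot

A 7-joint arm with a two-finger parallel gripper is mounted at the origin on the work surface. World frame = base frame: x ahead of the robot, y to its left, z up, the work surface at z = 0. Lengths are in m, angles in rad, forces in N, time in s.
With the tool pointing down it reaches from about 0.4 to 0.875 m from the base axis. Payload 19.3 kg.
Tool frame: the origin (TCP) lies between the finger pads; the fingertips stand 17 mm ahead of it and the grasp point (between the pads) lies 2 mm behind it; z points along the fingers, y is the line along which they close (so a half turn about z gives the same grasp; the last joint's range is limited). The gripper opens to 85 mm and grips with 20 to 120 N. Pads are 22 mm wide; open, the fingers measure 114 mm over their backs; the gripper's body (76 mm by 85 mm) begins 54 mm behind the grasp point. The pads swing forward as they close: fully open they stand 13 mm farther back than shut.
Start: joints at [-0.07, 0.521, -0.036, 1.599, 0.021, 1.021, -0.113], TCP at [0.625, -0, 0.248] pointing down, gripper open.
Joint ranges: [-2.91, 2.91], [-0.3, 2.13], [-1.5, 1.42], [0.17, 2.43], [-1.26, 4.41], [0.16, 1.93], [-2.52, 2.52]. Speed limits (rad/s): [1.89, 1.89, 2.39, 2.39, 3.01, 3.01, 3.01].

## Interface

Orientations are given as [roll, pitch, yaw] about the fixed x, y, z axes, in that order (R = Rz(yaw) Ry(pitch) Rx(roll)).
In Python, from workcell import bot gives the robot as it stands.
- The arm moves only by the shell command python3 -m inch 'ROWS' [FORCE]. ROWS is JSON, a list of rows, each a list of 7 numbers: the shift along the tool's x, y, z in units of 200 mm (1.0 is 200 mm), then the turn, a rotation vector about the tool's x, y, z in units of 90 degrees (1.0 is 90 degrees), then the opening, from 0 (shut) to 1 (fully open). In form: [[x, y, z, rx, ry, rz, grip], ...]. A call has 1 to 20 rows; each row is the pose to reach, as a shift and turn from the pose commanded when the call began, along the tool's axes at that moment; what a row does not reach only later rows make up. A row lasts 1/8 s, in which the tool goes at most 62.5 mm and 10.7 degrees, less where a joint would pass 70% of its speed; a pose out of reach is approached as far as the arm can. A call with a number of a shift or a turn outside -1 to 1 is refused whole. A call with a gripper value outside its range is refused whole. The fingers move at their own pace and stop on an object; FORCE is the grip in N (left out, the last holds). Time passes only in rows, so rows that repeat a pose let the fingers close. It gives the time, the measured TCP pose, the force, the opening and the grip force at its end, in the units of the state.
- bot.observe(): the state, without advancing time (a new reading comes with each control period).
- bot.grab_frame(name): name is "scene" or "side" or "wrist"; returns a dict with "img" (480x640x3 uint8, red, green, blue), "z_map" (480x640 float32, m along the optical axis (not along the pixel's ray), 0 where there is no reading), "vfov" (degrees; the focal length in pixels is half the picture's height over the tangent of half this angle, whatever the lens; pixels are square), "cx", "cy" (the principal point, pixels), "distortion" ([k1, k2, p1, p2, k3] as OpenCV has them; the pictures are not rectified), "rvec" (rotation vector, rad) and "tvec" (3), from world to camera coordinates, as OpenCV has them. Camera axes: x right, y down, z forward; pixel columns grow to the right and rows downward; lengths in m; the calibration is good to about 2 mm. A picture is of the moment at which its call begins.
- bot.job_done(): hands the job in; it is judged then, once.
The state is a dict: "clock": time; "qpos": joint angles; "qd": joint speeds; "joint_efforts": joint torques, N m; "position": TCP position; "tool_rot": TCP orientation; "force": force on the tool from outside, world axes, zero at the start; "moment": the same for the moment, N m; "grip_width": finger opening in m; "finger_force": force on a finger pad.
Only numpy, scipy, OpenCV 4.12 (cv2) and the standard library are available. Lean on these libraries where they do the work, as an engineer would, in place of code of your own. Each camera call takes 0.05 s, during which the arm holds its last target. There are 200 camera calls.

## Working session

There is one attempt and no reset: what is moved stays moved. The work goes in short steps, Python scripts to look and compute and a shell command to move; the robot and the scene stay as the last step left them, time stands still between calls to the robot, and variables do not carry over. Pictures are saved under pics/ and viewed, at most 17 in all, crops included, and the job is handed in when it is done.

```bash
ls; mkdir -p pics; cat > h.py <<'E'
import numpy as np, cv2
from workcell import bot
from scipy.spatial.transform import Rotation as R
def cam(name,save=None):
    f=bot.grab_frame(name); h=f["img"].shape[0]
    fl=h/2/np.tan(np.radians(f["vfov"])/2)
    f["K"]=np.array([[fl,0,f["cx"]],[0,fl,f["cy"]],[0,0,1.]]); f["D"]=np.array(f["distortion"],float)
    f["R"]=cv2.Rodrigues(np.array(f["rvec"],float))[0]; f["t"]=np.array(f["tvec"],float)
    if save: cv2.imwrite("pics/"+save,f["img"][...,::-1])
    return f
def plane(f,uv,z):
    "cast pixels onto world plane z"
    p=cv2.undistortPoints(np.array(uv,np.float64).reshape(-1,1,2),f["K"],f["D"])[:,0]
    d=np.c_[p,np.ones(len(p))]@f["R"]; c=-f["R"].T@f["t"]
    return c+d*((z-c[2])/d[:,2])[:,None]
def pts(f):
    "world point per pixel from z_map (480x640x3), nan where none"
    h,w=f["z_map"].shape; u,v=np.meshgrid(np.arange(w),np.arange(h))
    p=cv2.undistortPoints(np.stack([u,v],-1).reshape(-1,1,2).astype(np.float64),f["K"],f["D"])[:,0]
    z=f["z_map"].reshape(-1,1).astype(float); z[z==0]=np.nan
    return ((np.c_[p,np.ones(len(p))]*z-f["t"])@f["R"]).reshape(h,w,3)
def proj(f,X): return cv2.projectPoints(np.array(X,float).reshape(-1,3),np.array(f["rvec"],float),f["t"],f["K"],f["D"])[0][:,0]
def st():
    s=bot.observe(); print({k:np.round(s[k],4).tolist() for k in("clock","position","tool_rot","force","grip_width","finger_force","qpos")}); return s
E
python3 - <<'E'
from h import *
st()
for n in("scene","side","wrist"):
    f=cam(n,n+"0.png"); print(n,f["vfov"],f["cx"],f["cy"],f["D"],(-f["R"].T@f["t"]).round(3), f["R"][2].round(2))
a=[cv2.imread(f"pics/{n}0.png") for n in("scene","side")]
E
```

```text
pics
{'clock': 0.0, 'position': [0.6247, -0.0, 0.2477], 'tool_rot': [-3.1405, 0.0001, 1.5708], 'force': [-0.1756, 0.4606, -0.4087], 'grip_width': 0.0852, 'finger_force': 0.0, 'qpos': [-0.0702, 0.522, -0.0364, 1.6, 0.0212, 1.0211, -0.1128]}
scene 57.65000773751509 315.1682831179545 240.05006631082495 [-0.03804247  0.          0.          0.          0.        ] [1.236 0.699 0.721] [-0.58 -0.62 -0.54]
side 52.38295869618646 321.0017045906414 235.66998718717343 [-0.12990184  0.          0.          0.          0.        ] [ 0.226 -0.686  0.976] [ 0.26  0.57 -0.78]
wrist 68.66127959306627 315.86895581889036 239.3620484586774 [-0.05943911  0.          0.          0.          0.        ] [0.625 0.068 0.373] [-0.   -0.27 -0.96]
```

View pics/scene0.png

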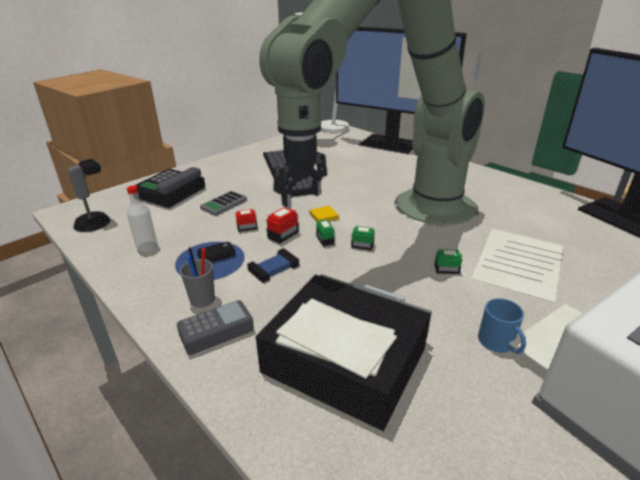

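View pics/side0.png

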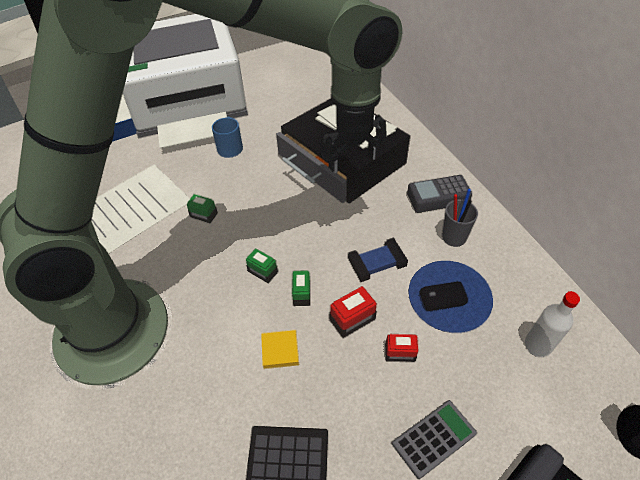

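Side view: the unit is at about (345,150), with its handle at (300,168). The open pad is at (378,258), the mouse at (443,295) and the notes at (280,349). Look-alikes: reds are (352,310), large, and (402,347), small; greens are (202,207), (262,264) and (301,287). By the description I choose the small red (402,347) and the rightmost green (about 301,287). Next I'll measure everything and make a crop to check.

```bash
python3 - <<'E'
from h import *
fs={n:cam(n) for n in("scene","side")}
for n,f in fs.items():
    P=pts(f); hsv=cv2.cvtColor(f["img"],cv2.COLOR_RGB2HSV); H,S,V=[hsv[...,i].astype(int) for i in range(3)]
    print("==",n)
    masks=dict(red=((H<6)|(H>174))&(S>150)&(V>80),green=(H>45)&(H<80)&(S>120)&(V>50),blue=(H>95)&(H<125)&(S>110)&(V>50),purple=(H>126)&(H<168)&(S>60)&(V>40),orange=(H>6)&(H<18)&(S>150)&(V>80),yellow=(H>20)&(H<32)&(S>150))
    for c,m in masks.items():
        k,l,s,ct=cv2.connectedComponentsWithStats(m.astype(np.uint8))
        for i in range(1,k):
            if s[i,4]<25: continue
            p=P[l==i]; p=p[~np.isnan(p[:,0])]
            if len(p)<10: continue
            zt=np.percentile(p[:,2],95); 
            if p[:,0].mean()<0.1 or p[:,0].mean()>1.2 or abs(p[:,1].mean())>.8: continue
            t=p[p[:,2]>zt-.008]; r=cv2.minAreaRect((t[:,:2]*1000).astype(np.float32))
            print(c,ct[i].round(),s[i,4],"ztop",zt.round(3),"rect",np.round(r[0]),np.round(r[1]),round(r[2]))
    # unit top
    m=(V<60)&(abs(P[...,2]-.105)<.01)
    k,l,s,ct=cv2.connectedComponentsWithStats(m.astype(np.uint8)); i=1+np.argmax(s[1:,4])
    print("unit",ct[i],s[i],[x for x in cv2.minAreaRect((P[l==i][:,:2]*1000).astype(np.float32))])
f=fs["side"]["img"]; cv2.imwrite("pics/crop1.png",cv2.resize(f[180:380,190:490,::-1],None,fx=2.6,fy=2.6,interpolation=cv2.INTER_CUBIC))
E
```

```text
== scene
red [133. 189.] 71 ztop 0.2 rect [ 853. -464.] [24. 24.] 50
red [282. 222.] 465 ztop 0.082 rect [ 517. -216.] [47. 81.] 89
red [245. 218.] 199 ztop 0.059 rect [ 571. -335.] [37. 58.] 55
red [203. 259.] 72 ztop 0.151 rect [ 843. -111.] [4. 7.] 87
green [149. 185.] 54 ztop 0.053 rect [ 685. -763.] [33. 78.] 15
green [325. 231.] 173 ztop 0.059 rect [ 444. -107.] [63. 30.] 66
green [363. 236.] 224 ztop 0.059 rect [387.  -2.] [34. 57.] 32
green [448. 259.] 289 ztop 0.06 rect [314. 239.] [31. 59.] 40
blue [199. 249.] 103 ztop 0.002 rect [ 798. -261.] [266.  72.] 48
blue [228. 264.] 463 ztop 0.004 rect [ 721. -222.] [155.  77.] 19
blue [187. 262.] 207 ztop 0.147 rect [ 879. -113.] [8. 9.] 81
blue [275. 264.] 327 ztop 0.019 rect [ 643. -105.] [56. 78.] 87
blue [501. 325.] 1684 ztop 0.089 rect [461. 462.] [81. 73.] 17
yellow [324. 213.] 295 ztop 0.019 rect [ 337. -219.] [84. 74.] 70
unit [357.39133216 329.23572685] [ 257  276  173  122 6253] [(747.5839233398438, 263.75457763671875), (241.47869873046875, 279.0586853027344), 16.21402931213379]
== side
red [455. 207.] 79 ztop 0.151 rect
[... 441 characters left out ...]
[ 437. -112.] [60. 37.] 64
green [455. 422.] 481 ztop 0.022 rect [ 577. -525.] [30. 69.] 7
blue [227. 136.] 716 ztop 0.089 rect [457. 461.] [77. 81.] 20
blue [124. 129.] 336 ztop 0.058 rect [184. 679.] [58. 14.] 0
blue [464. 204.] 106 ztop 0.149 rect [ 875. -119.] [12.  4.] 70
blue [378. 259.] 577 ztop 0.021 rect [ 642. -109.] [56. 76.] 87
blue [453. 296.] 3568 ztop 0.003 rect [ 749. -268.] [196. 196.] 62
orange [322. 160.] 38 ztop 0.119 rect [567.   7.] [1. 0.] -114
yellow [279. 349.] 1224 ztop 0.021 rect [ 334. -220.] [79. 76.] 70
unit [308.76772616 128.04889976] [ 281   99   54   58 1227] [(707.9618530273438, 310.4393310546875), (194.3392333984375, 171.90489196777344), 15.818634033203125]
```

View pics/crop1.png

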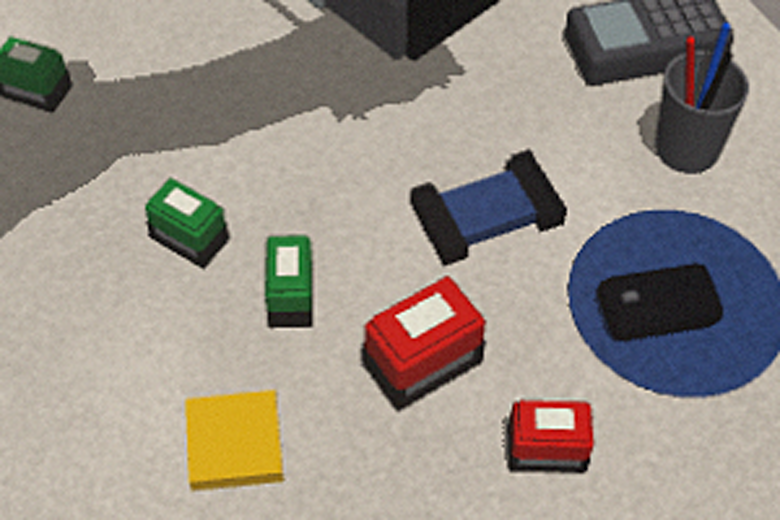

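The crop confirms my choices. Green stamp at (288,280) in the crop, at about world (441,-109) mm, is the rightmost one. Small red at (550,435) is at about (566,-342). No blue or purple stamp is in view. Next I'll move over the drawer handle.

```bash
python3 -m inch '[[0.95,-0.32,0,0,0,-0.18,0.3],[0.95,-0.32,0,0,0,-0.18,0.3],[0.95,-0.32,0,0,0,-0.18,0.3],[0.95,-0.32,0,0,0,-0.18,0.3],[0.95,-0.32,0,0,0,-0.18,0.3],[0.95,-0.32,0,0,0,-0.18,0.3]]' 40
cat >> h.py <<'E'
def to(x,y,z,yaw):
    "row (tool units) from the present pose to TCP x,y,z, pointing down, tool yaw (deg, mod 180)"
    s=bot.observe(); A=R.from_euler("xyz",s["tool_rot"]); 
    d=A.inv().apply(np.array([x,y,z])-s["position"])/.2
    best=min((( A.inv()*R.from_euler("xyz",[np.pi,0,np.radians(yaw+k)])).as_rotvec()/(np.pi/2) for k in(0,180)),key=np.linalg.norm)
    print("row",d.round(3).tolist(),best.round(3).tolist(),"len mm",round(200*np.linalg.norm(d)))
E
python3 - <<'E'
from h import *
st(); f=cam("wrist","w1.png"); P=pts(f)
print(plane(f,[[320,240]],.067))
E
```

```text
clock: 1.0
position: [0.5617, 0.1882, 0.2482]
tool_rot: [-3.142, 0.001, 1.851]
force: [-0.7, -0.1, -0.3]
grip_width: 0.0255
finger_force: 0.0
{'clock': 1.0, 'position': [0.5617, 0.1882, 0.2482], 'tool_rot': [-3.1415, 0.0008, 1.8514], 'force': [-0.7077, -0.1159, -0.2794], 'grip_width': 0.0255, 'finger_force': 0.0, 'qpos': [-0.3244, 0.4717, -0.1401, 1.6848, 0.0769, 0.9906, -0.211]}
[[0.57040368 0.17151438 0.067     ]]
```

View pics/w1.png

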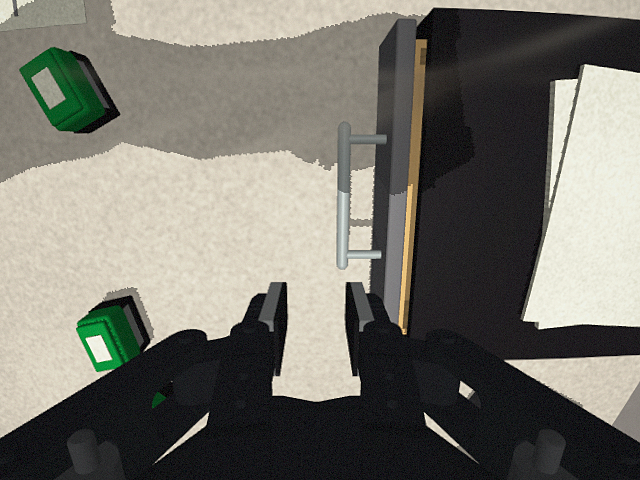

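The wrist view shows the handle bar from (345,126) to (342,265), with the drawer slightly ajar and its wooden edge at about (412,200). I'll cast the bar ends onto z = 67 mm, using the bar's top surface.

```bash
python3 - <<'E'
from h import *
f=cam("wrist"); p=plane(f,[[345,125],[342,267]],.070); print(p.round(4)); m=p.mean(0); d=p[0]-p[1]; yaw=np.degrees(np.arctan2(d[1],d[0])); print(m,yaw-90,np.linalg.norm(d))
P=pts(f)
fr=P[40:260,360:640].reshape(-1,3); t=fr[abs(fr[:,2]-.105)<.006]; 
# unit front edge line: black top
V=f["img"].max(2); m2=(V<50)&(abs(P[...,2]-.105)<.006); 
E=[P[v,np.where(m2[v])[0].min()] for v in range(60,320,10) if m2[v].any()]; E=np.array(E); 
c=np.polyfit(E[:,1],E[:,0],1); print("front edge x=",c, "yaw",-np.degrees(np.arctan(c[0])), np.std(E[:,0]-np.polyval(c,E[:,1])))
to(m[0],m[1],.068,yaw)
E
```

```text
[[0.5624 0.2728 0.07  ]
 [0.5967 0.1532 0.07  ]]
[0.57954312 0.21299922 0.07      ] 16.013116281679928 0.12442041507203305
front edge x= [-0.29205079  0.70148156] yaw 16.280485608684963 0.00030568500795254844
row [0.094, 0.121, 0.901] [-0.0, 0.0, 0.001] len mm 183
```

```bash
python3 -m inch '[[0.094,0.121,0.2,0,0,0,0.3],[0.094,0.121,0.5,0,0,0,0.3],[0.094,0.121,0.75,0,0,0,0.3],[0.094,0.121,0.9,0,0,0,0.3],[0.094,0.121,0.9,0,0,0,0.3],[0.094,0.121,0.9,0,0,0,0],[0.094,0.121,0.9,0,0,0,0],[0.094,0.121,0.9,0,0,0,0],[0.094,0.121,0.9,0,0,0,0]]' 50
```

```text
clock: 2.22
position: [0.5792, 0.2137, 0.0682]
tool_rot: [-3.141, 0.001, 1.853]
force: [2.8, -5.6, -3.4]
grip_width: 0.009
finger_force: 48.6
```

```bash
python3 -m inch '[[0,-0.05,0,0,0,0,0],[0,-0.15,0,0,0,0,0],[0,-0.28,0,0,0,0,0],[0,-0.42,0,0,0,0,0],[0,-0.55,0,0,0,0,0],[0,-0.66,0,0,0,0,0],[0,-0.74,0,0,0,0,0],[0,-0.78,0,0,0,0,0],[0,-0.78,0,0,0,0,0]]'; python3 -m inch '[[0,-0.01,0,0,0,0,0],[0,-0.02,0,0,0,0,0],[0,-0.03,0,0,0,0,0],[0,-0.04,0,0,0,0,0],[0,-0.04,0,0,0,0,0]]'
```

```text
clock: 3.35
position: [0.4284, 0.1698, 0.0682]
tool_rot: [-3.14, 0.001, 1.853]
force: [1.8, -8.7, -5.6]
grip_width: 0.0091
finger_force: 49.1
clock: 3.98
position: [0.4212, 0.1677, 0.0682]
tool_rot: [-3.14, 0.001, 1.852]
force: [1.9, -9.2, -4.6]
grip_width: 0.0091
finger_force: 49.3
```

```bash
python3 -m inch '[[0,-0.01,0,0,0,0,0],[0,-0.02,0,0,0,0,0],[0,-0.02,0,0,0,0,0]]'; python3 -m inch '[[0,-0.01,0,0,0,0,0],[0,-0.02,0,0,0,0,0],[0,-0.02,0,0,0,0,0]]';python3 -m inch '[[0,-0.01,0,0,0,0,0],[0,-0.015,0,0,0,0,0],[0,-0.015,0,0,0,0,0]]'
```

```text
clock: 4.35
position: [0.4195, 0.1672, 0.0683]
tool_rot: [3.139, 0.001, 1.852]
force: [16.6, -7.0, -19.4]
grip_width: 0.0091
finger_force: 48.9
clock: 4.72
position: [0.4192, 0.1673, 0.0687]
tool_rot: [3.132, -0.001, 1.851]
force: [40.3, -4.3, -41.4]
grip_width: 0.0092
finger_force: 48.4
clock: 5.1
position: [0.4189, 0.1673, 0.0689]
tool_rot: [3.127, -0.002, 1.85]
force: [58.8, -1.7, -58.2]
grip_width: 0.0093
finger_force: 47.9
```

```bash
python3 -m inch '[[0,0.05,0,0,0,0,0],[0,0.055,0,0,0,0,0],[0,0.055,0,0,0,0,0.3],[0,0.055,0,0,0,0,0.3],[0,0.055,0,0,0,0,0.3]]'; python3 -m inch '[[0,0,-0.1,0,0,0,0.3],[0,0,-0.4,0,0,0,0.3],[0,0.2,-0.7,0,0,0,0.3],[0,0.4,-1,0,0,0,1],[0,0.5,-1,0,0,0,1],[0,0.5,-1,0,0,0,1],[0,0.5,-1,0,0,0,1]]'; python3 - <<'E'
from h import *
st(); f=cam("wrist","w2.png"); hsv=cv2.cvtColor(f["img"],cv2.COLOR_RGB2HSV); m=cv2.inRange(hsv,(5,160,80),(18,255,255)); 
k,l,s,ct=cv2.connectedComponentsWithStats(m)
for i in range(1,k):
    if s[i,4]>200: print(s[i],ct[i]); 
E
```

```text
clock: 5.72
position: [0.4214, 0.1691, 0.0683]
tool_rot: [-3.141, -0.0, 1.854]
force: [0.2, -0.3, 0.5]
grip_width: 0.0252
finger_force: 0.0
clock: 6.6
position: [0.5167, 0.1967, 0.2676]
tool_rot: [-3.14, 0.0, 1.854]
force: [-0.4, 0.8, 0.3]
grip_width: 0.0854
finger_force: 0.0
{'clock': 6.6, 'position': [0.5167, 0.1967, 0.2676], 'tool_rot': [-3.1401, 0.0002, 1.8538], 'force': [-0.4453, 0.8143, 0.2908], 'grip_width': 0.0854, 'finger_force': 0.0, 'qpos': [-0.3595, 0.3894, -0.1486, 1.7642, 0.0669, 0.9944, -0.2508]}
[ 302  173  112   72 6161] [356.5609479  208.35887031]
```

View pics/w2.png

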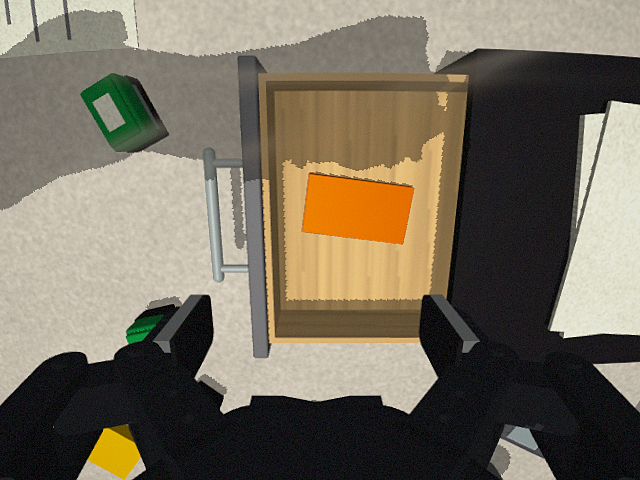

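The drawer is open and the orange cover lies at (357,208) in it, with its length roughly along the drawer's x.

```bash
python3 - <<'E'
from h import *
f=cam("wrist"); hsv=cv2.cvtColor(f["img"],cv2.COLOR_RGB2HSV); m=cv2.inRange(hsv,(5,160,80),(18,255,255))
c=max(cv2.findContours(m,0,1)[0],key=cv2.contourArea)
W=plane(f,c[:,0],.032)[:,:2]; r=cv2.minAreaRect((W*1000).astype(np.float32)); print(r)
P=pts(f); zz=P[m>0][:,2]; print("z",np.nanmedian(zz))
for p in [(290,250),(265,250)]: print(P[p[1],p[0]])
b=cv2.boxPoints(r)/1000; e=[b[1]-b[0],b[2]-b[1]]; e=min(e,key=np.linalg.norm); yaw=np.degrees(np.arctan2(e[1],e[0]))
print("short axis dir",yaw); to(r[0][0]/1000,r[0][1]/1000,.05,yaw+90); to(r[0][0]/1000,r[0][1]/1000,.05,yaw-90)
E
```

```text
((557.6819458007812, 208.29515075683594), (109.35240936279297, 62.41050338745117), 8.873377799987793)
z 0.031240925601387894
[0.50231718 0.14198729 0.02034566]
[0.4792915  0.15546264 0.08214962]
short axis dir -81.1266
row [-0.001, 0.215, 1.088] [-0.001, -0.001, -0.918] len mm 222
row [-0.001, 0.215, 1.088] [-0.001, -0.001, -0.918] len mm 222
```

```bash
python3 -m inch '[[0,0.215,0,0,0,-0.918,0.88],[0,0.215,0,0,0,-0.918,0.88],[0,0.215,0,0,0,-0.918,0.88],[0,0.215,0,0,0,-0.918,0.88],[0,0.215,0,0,0,-0.918,0.88],[0,0.215,0,0,0,-0.918,0.88],[0,0.215,0,0,0,-0.918,0.88],[0,0.215,0,0,0,-0.918,0.88],[0,0.215,0,0,0,-0.918,0.88],[0,0.215,0,0,0,-0.918,0.88]]'; python3 - <<'E'
from h import *
f=cam("wrist","w3.png"); hsv=cv2.cvtColor(f["img"],cv2.COLOR_RGB2HSV); m=cv2.inRange(hsv,(5,160,80),(18,255,255))
c=max(cv2.findContours(m,0,1)[0],key=cv2.contourArea)
W=plane(f,c[:,0],.032)[:,:2]; r=cv2.minAreaRect((W*1000).astype(np.float32)); print(r)
b=cv2.boxPoints(r)/1000; e=[b[1]-b[0],b[2]-b[1]]; e=min(e,key=np.linalg.norm); yaw=np.degrees(np.arctan2(e[1],e[0]))
to(r[0][0]/1000,r[0][1]/1000,.046,yaw+90)
E
```

```text
clock: 7.95
position: [0.5586, 0.2088, 0.2681]
tool_rot: [-3.141, -0.0, -2.991]
force: [-0.3, -1.2, 0.1]
grip_width: 0.0753
finger_force: 0.0
((557.7034301757812, 207.6123046875), (109.79344940185547, 61.73825454711914), 8.910894393920898)
row [0.005, -0.005, 1.111] [-0.0, -0.0, -0.003] len mm 222
```

```bash
python3 -m inch '[[0.005,-0.005,0.3,0,0,0,0.88],[0.005,-0.005,0.6,0,0,0,0.88],[0.005,-0.005,0.9,0,0,0,0.88],[0.005,-0.005,1,0,0,0,0.88],[0.005,-0.005,1,0,0,0,0.88]]'; python3 -m inch '[[0,0,0.06,0,0,0,0.88],[0,0,0.12,0,0,0,0.88],[0,0,0.12,0,0,0,0.88]]';  python3 - <<'E'
from h import *
f=cam("wrist","w4.png")
E
```

```text
clock: 8.62
position: [0.5579, 0.208, 0.0683]
tool_rot: [-3.141, -0.001, -2.988]
force: [-0.5, 0.3, 0.3]
grip_width: 0.0749
finger_force: 0.0
clock: 9.0
position: [0.5578, 0.2076, 0.0439]
tool_rot: [-3.141, -0.001, -2.988]
force: [-0.5, 0.4, 0.7]
grip_width: 0.0752
finger_force: 0.0
```

View pics/w4.png

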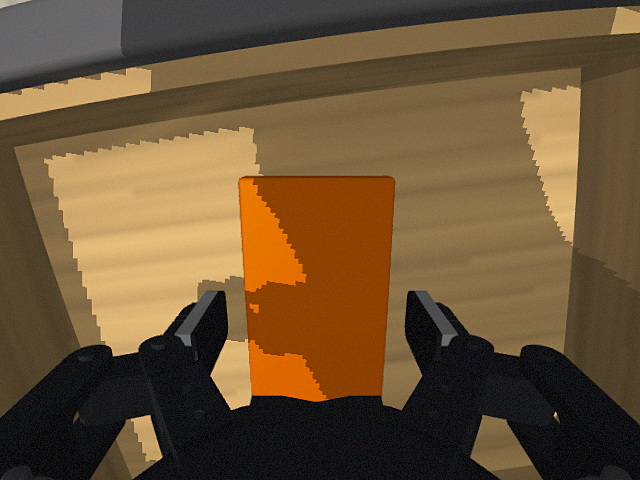

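The fingers straddle the cover symmetrically, at columns 226 and 406 with the cover between 245 and 389. The tips are still slightly above its top, so I'll go lower before closing.

```bash
python3 -m inch '[[0,0,0.03,0,0,0,0.88],[0,0,0.05,0,0,0,0.88],[0,0,0.05,0,0,0,0.88]]'; python3 -m inch '[[0,0,0,0,0,0,0.5],[0,0,0,0,0,0,0.5],[0,0,0,0,0,0,0.5],[0,0,0,0,0,0,0.5]]' 50;  python3 - <<'E'
from h import *
f=cam("wrist","w5.png")
E
```

```text
clock: 9.43
position: [0.5578, 0.2077, 0.034]
tool_rot: [-3.141, -0.001, -2.988]
force: [-0.3, -0.3, 0.5]
grip_width: 0.0752
finger_force: 0.0
clock: 9.93
position: [0.5584, 0.2079, 0.0348]
tool_rot: [3.141, 0.001, -2.988]
force: [0.2, 0.0, 5.8]
grip_width: 0.0604
finger_force: 54.7
```

View pics/w5.png

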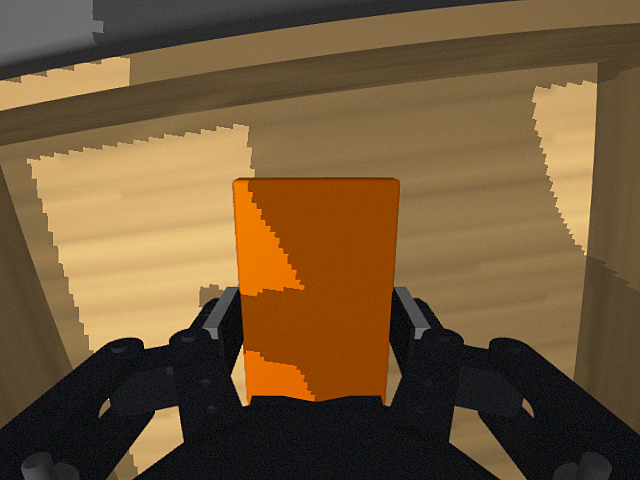

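Grip holds at 60.4 mm and the tips just touch the floor. I'll lift, then hover beyond the pad so the wrist camera can see it past the cover.

```bash
python3 -m inch '[[0,0,-0.1,0,0,0,0.5],[0,0,-0.3,0,0,0,0.5],[0,0,-0.6,0,0,0,0.5],[0,0,-0.9,0,0,0,0.5],[0,0,-1,0,0,0,0.5],[0,0,-1,0,0,0,0.5]]' 80; python3 - <<'E'
from h import *
to(.78,-.1,.235,177)
E
```

```text
clock: 10.72
position: [0.5584, 0.2079, 0.2367]
tool_rot: [3.141, 0.003, -2.988]
force: [-0.4, -0.4, -1.1]
grip_width: 0.0593
finger_force: 88.4
row [-0.859, -1.691, 0.01] [0.001, 0.002, 0.131] len mm 379
```

```bash
python3 -m inch '[[-0.1,-0.2,0,0,0,0.03,0.5],[-0.22,-0.44,0,0,0,0.08,0.5],[-0.34,-0.68,0,0,0,0.13,0.5],[-0.43,-0.85,0,0,0,0.13,0.5],[-0.43,-0.85,0,0,0,0.13,0.5]]'; python3 - <<'E'
from h import *
to(.78,-.1,.235,177)
E
```

```text
clock: 11.35
position: [0.6695, 0.0496, 0.2326]
tool_rot: [-3.14, -0.002, 3.087]
force: [-0.2, 0.7, -1.6]
grip_width: 0.0593
finger_force: 88.3
row [-0.592, -0.717, -0.012] [-0.001, -0.001, -0.001] len mm 186
```

```bash
python3 -m inch '[[-0.2,-0.2,0,0,0,0,0.5],[-0.4,-0.45,0,0,0,0,0.5],[-0.59,-0.7,0,0,0,0,0.5],[-0.59,-0.72,0,0,0,0,0.5],[-0.59,-0.72,0,0,0,0,0.5],[-0.59,-0.72,0,0,0,0,0.5]]'; python3 - <<'E'
from h import *
st(); f=cam("wrist","w6.png")
E
```

```text
clock: 12.1
position: [0.7792, -0.0946, 0.2343]
tool_rot: [3.141, -0.001, 3.094]
force: [0.1, 0.8, -0.8]
grip_width: 0.0596
finger_force: 88.3
{'clock': 12.1, 'position': [0.7792, -0.0946, 0.2343], 'tool_rot': [3.1407, -0.0005, 3.0935], 'force': [0.0782, 0.8149, -0.8435], 'grip_width': 0.0596, 'finger_force': 88.3383, 'qpos': [0.2055, 0.83, -0.3388, 1.0774, 0.2584, 1.2735, 1.4173]}
```

View pics/w6.png

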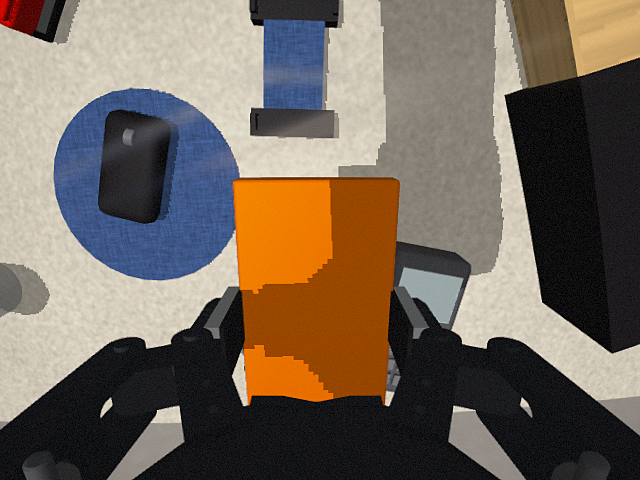

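The pad is at the top centre: blue seat at cols 264–327 and rows 20–110, with black end blocks. The cover is held straight, with its front edge at row 180.

```bash
cat >> h.py <<'E'
def rect(c,f,z):
    W=plane(f,c.reshape(-1,2),z)[:,:2]; r=cv2.minAreaRect((W*1000).astype(np.float32)); return r
def big(m): return max(cv2.findContours(m.astype(np.uint8),0,1)[0],key=cv2.contourArea)
E
python3 - <<'E'
from h import *
f=cam("wrist"); hsv=cv2.cvtColor(f["img"],cv2.COLOR_RGB2HSV); m=cv2.inRange(hsv,(98,80,40),(128,255,255)); m[:, :245]=0; m[130:]=0
c=big(m); print("blue",rect(c,f,.018),cv2.boundingRect(c))
# fitted side edges
for lo in (0,1):
    q=[]
    for v in range(25,106,4):
        us=np.where(m[v])[0]; q.append([us[0] if lo==0 else us[-1]+1,v])
    W=plane(f,q,.018); p=np.polyfit(W[:,0],W[:,1],1); print("edge",p,"ang",np.degrees(np.arctan(p[0])),"y at .645",np.polyval(p,.645),W[:,0].min(),W[:,0].max())
blk=((f["img"].max(2)<75)&~(m>0)).astype(np.uint8)
k,l,s,ct=cv2.connectedComponentsWithStats(blk[:150]); 
for i in range(1,k):
    if s[i,4]>100: print(s[i],ct[i].round())
P=pts(f); mm=cv2.inRange(hsv,(5,160,60),(18,255,255)); print("cover z",np.nanmedian(P[mm>0][:,2])); zc=np.nanmedian(P[mm>0][:,2])
q=np.array([[np.where(mm[v,200:330])[0][0]+200,v] for v in range(190,280,6)]); q2=np.array([[np.where(mm[v])[0][-1]+1,v] for v in range(190,280,6)])
for t in(q,q2):
    W=plane(f,t,zc); p=np.polyfit(W[:,0],W[:,1],1); print("cover edge ang",np.degrees(np.arctan(p[0])),"y at tcp",np.polyval(p,f and bot.observe()["position"][0]))
u=np.array([[x,np.where(mm[:,x])[0][0]] for x in range(250,385,8)]); print("front edge x",plane(f,u,zc)[:,0].round(4)[[0,-1]])
print(bot.observe()["position"])
for n in("scene","side"):
    f=cam(n); hsv=cv2.cvtColor(f["img"],cv2.COLOR_RGB2HSV); m=cv2.inRange(hsv,(98,80,40),(128,255,255))
    k,l,s,ct=cv2.connectedComponentsWithStats(m)
    for i in range(1,k):
        if s[i,4]>150:
            w=plane(f,[ct[i]],.018)[0]
            if abs(w[0]-.643)<.03 and abs(w[1]+.106)<.03: print(n,rect(big(l==i),f,.018))
E
```

```text
blue ((643.1502075195312, -108.59236907958984), (54.56816101074219, 75.23442077636719), 85.49405670166016) (263, 19, 63, 91)
edge [-0.0638777  -0.09325293] ang -3.65495667249565 y at .645 -0.13445404472997272 0.6088955669269063 0.6762890881353586
edge [-0.08497361 -0.02673907] ang -4.8569619798530335 y at .645 -0.08154704815910942 0.6117452854538237 0.6790113092028696
[ 26   0  40  42 839] [49. 20.]
[ 250    0   89   28 1884] [295.  10.]
[ 505   58  135   92 9549] [580. 112.]
[ 103  109   68   41 2032] [135. 131.]
[ 251  108   83   28 1135] [276. 118.]
cover z 0.23057018761655107
cover edge ang -2.5112276796403195 y at tcp -0.12534716698335113
cover edge ang -2.8133796088544294 y at tcp -0.06437025715332743
front edge x [0.7228 0.7247]
[ 0.77940171 -0.0951627   0.23467799]
scene ((643.8602294921875, -98.95106506347656), (67.45634460449219, 81.67611694335938), 87.67575073242188)
side ((641.642333984375, -112.88142395019531), (63.87043380737305, 75.89071655273438), 86.08655548095703)
```

```bash
python3 - <<'E'
from h import *
to(.6432,-.1085,.07,175.7)
E
```

```text
row [0.678, -0.097, 0.823] [0.0, 0.0, 0.016] len mm 214
```

```bash
python3 -m inch '[[0.2,-0.03,0,0,0,0.016,0.5],[0.45,-0.06,0.05,0,0,0.016,0.5],[0.678,-0.097,0.2,0,0,0.016,0.5],[0.678,-0.097,0.4,0,0,0.016,0.5],[0.678,-0.097,0.6,0,0,0.016,0.5],[0.678,-0.097,0.78,0,0,0.016,0.5],[0.678,-0.097,0.823,0,0,0.016,0.5],[0.678,-0.097,0.823,0,0,0.016,0.5]]'; python3 - <<'E'
from h import *
st(); f=cam("wrist","w7.png"); cam("side","s7.png")
E
```

```text
clock: 13.3
position: [0.6435, -0.1091, 0.0703]
tool_rot: [3.142, 0.0, 3.066]
force: [-0.1, -0.6, -0.9]
grip_width: 0.0596
finger_force: 88.3
{'clock': 13.3, 'position': [0.6435, -0.1091, 0.0703], 'tool_rot': [3.1416, 0.0003, 3.0664], 'force': [-0.1238, -0.6445, -0.8767], 'grip_width': 0.0596, 'finger_force': 88.3268, 'qpos': [0.2786, 0.794, -0.313, 1.6293, 0.3212, 0.7691, 1.3166]}
```

View pics/w7.png

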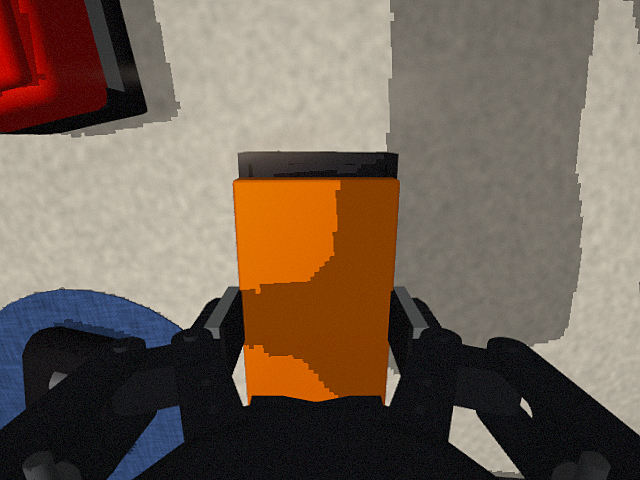

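The pad end shows beyond the cover at rows 152–180, cols 238–398, and the cover's edge is at cols 234–399. They look aligned; I'll compute the residual offset in the same image.

```bash
python3 - <<'E'
from h import *
f=cam("wrist"); g=f["img"].max(2); print(g[145:185,300], g[165,228:246], g[165,390:406])
s=bot.observe(); A=R.from_euler("xyz",s["tool_rot"])
def loc(uv,z):
    return (A.inv().apply(plane(f,uv,z)-s["position"])*1000).round(1)
print("sides z.024",loc([[238,165],[398,165]],.024).tolist()); print("end top row152 z0/.024",loc([[318,152],[318,152]],.0).tolist(),loc([[318,152]],.024).tolist())
print("cover",loc([[234,181],[399,181],[318,179]],.067).tolist())
# expected pixels of pad outer corners under model pose centred on TCP
for z in(0,.024):
    X=s["position"]*[1,1,0]+A.apply([[.0625,.0385,0],[.0625,-.0385,0],[.0575,0,0]])*[1,1,0]+[0,0,z]; print(z,proj(f,X).round(1).tolist())
E
```

```text
[192 190 190 195 210 104  59  72  67  65  71  59  60  63  60  58  62  41
  51  52  53  47  45  46  45  52  22  26  14  29  23  30  83 104 119 196
 206 218 227 225] [197 199 195 194 193 189 190 192 191 198 194  55  68  75  67  77  75  71] [ 18  20  26  25   9  19  16  50 130 117 118 119 122 114 118 118]
sides z.024 [[57.3, -37.8, 47.2], [57.3, 39.5, 47.2]]
end top row152 z0/.024 [[62.6, 1.0, 71.2], [62.6, 1.0, 71.2]] [[63.3, 0.8, 47.2]]
cover [[54.3, -30.2, 4.2], [54.3, 30.2, 4.2], [55.0, 0.6, 4.2]]
0 [[386.9, 152.2], [245.5, 152.2], [316.2, 161.3]]
0.024 [[396.7, 153.8], [235.9, 153.8], [316.3, 164.2]]
```

```bash
python3 -m inch '[[0.003,0.005,0.03,0,0,0,0.5],[0.003,0.005,0.07,0,0,0,0.5],[0.003,0.005,0.11,0,0,0,0.5],[0.003,0.005,0.14,0,0,0,0.5],[0.003,0.005,0.14,0,0,0,0.5]]'; python3 -m inch '[[0,0,0.01,0,0,0,0.5],[0,0,0.02,0,0,0,0.5],[0,0,0.03,0,0,0,0.5],[0,0,0.03,0,0,0,0.5]]';  python3 -m inch '[[0,0,0.01,0,0,0,0.5],[0,0,0.02,0,0,0,0.5],[0,0,0.02,0,0,0,0.5]]'
```

```text
clock: 14.08
position: [0.6424, -0.1082, 0.041]
tool_rot: [3.142, -0.001, 3.066]
force: [0.5, -1.2, -0.1]
grip_width: 0.0593
finger_force: 88.3
clock: 14.58
position: [0.6426, -0.1083, 0.0356]
tool_rot: [-3.142, -0.0, 3.066]
force: [0.0, 0.9, -0.9]
grip_width: 0.0595
finger_force: 88.3
clock: 14.95
position: [0.6426, -0.1083, 0.0315]
tool_rot: [3.142, -0.0, 3.066]
force: [-0.1, -1.0, -0.9]
grip_width: 0.0595
finger_force: 88.3
```

```bash
python3 -m inch '[[0,0,0.005,0,0,0,0.5],[0,0,0.01,0,0,0,0.5],[0,0,0.01,0,0,0,0.5]]'; python3 -m inch '[[0,0,0.005,0,0,0,0.5],[0,0,0.01,0,0,0,0.5],[0,0,0.01,0,0,0,0.5]]'
```

```text
clock: 15.32
position: [0.6428, -0.1083, 0.0311]
tool_rot: [-3.141, 0.0, 3.066]
force: [-9.2, 1.2, 22.0]
grip_width: 0.0598
finger_force: 91.1
clock: 15.7
position: [0.6428, -0.1083, 0.0309]
tool_rot: [-3.141, 0.001, 3.066]
force: [-22.2, 3.3, 54.4]
grip_width: 0.0597
finger_force: 94.8
```

```bash
python3 -m inch '[[0,0,-0.016,0,0,0,0.5],[0,0,-0.016,0,0,0,0.9],[0,0,-0.016,0,0,0,0.9],[0,0,-0.016,0,0,0,0.9]]'; python3 -m inch '[[0,0,-0.1,0,0,0,0.9],[0,0,-0.3,0,0,0,0.9],[0,0,-0.4,0,0,0,0.9],[0,0,-0.4,0,0,0,0],[0,0,-0.4,0,0,0,0],[0,0,-0.4,0,0,0,0],[0,0,-0.4,0,0,0,0],[0,0,-0.4,0,0,0,0]]' 40; python3 - <<'E'
from h import *
f=cam("wrist","w8.png"); P=pts(f); hsv=cv2.cvtColor(f["img"],cv2.COLOR_RGB2HSV); m=cv2.inRange(hsv,(5,160,60),(18,255,255)); p=P[m>0]; p=p[~np.isnan(p[:,0])]; p=p[abs(p[:,2]-np.median(p[:,2]))<.006]
c=np.linalg.lstsq(np.c_[p[:,:2]-[.643,-.108],np.ones(len(p))],p[:,2],rcond=None)[0]; print("slopes deg",np.degrees(c[:2]),"z",c[2]); print(rect(big(m),f,.028))
E
```

```text
clock: 16.2
position: [0.6426, -0.1083, 0.0306]
tool_rot: [3.142, -0.0, 3.066]
force: [0.2, -0.3, -0.4]
grip_width: 0.0767
finger_force: 0.0
clock: 17.2
position: [0.6426, -0.1082, 0.1105]
tool_rot: [3.142, -0.001, 3.066]
force: [-0.4, -0.2, 0.2]
grip_width: -0.0002
finger_force: 0.0
slopes deg [ 0.08574825 -0.02335298] z 0.02728655336651171
((641.6160888671875, -108.51578521728516), (61.75538635253906, 108.16163635253906), 85.69070434570312)
```

View pics/w8.png

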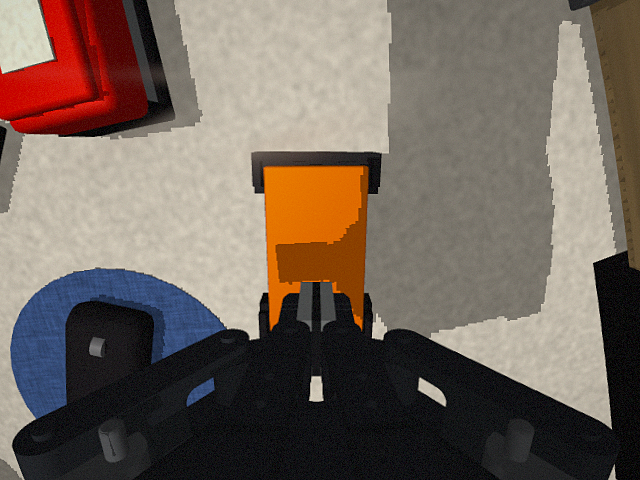

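The cover lies inside the rim, level to about 0.1°. I'll press it down firmly with closed fingertips.

```bash
python3 -m inch '[[0,0,0.15,0,0,0,0],[0,0,0.25,0,0,0,0],[0,0,0.29,0,0,0,0],[0,0,0.29,0,0,0,0]]';  python3 -m inch '[[0,0,0.01,0,0,0,0],[0,0,0.025,0,0,0,0],[0,0,0.025,0,0,0,0]]'; python3 -m inch '[[0,0,0.005,0,0,0,0],[0,0,0.01,0,0,0,0],[0,0,0.01,0,0,0,0]]'
```

```text
clock: 17.75
position: [0.6426, -0.1082, 0.0526]
tool_rot: [3.141, -0.001, 3.066]
force: [0.5, 0.8, 0.5]
grip_width: 0.0001
finger_force: 0.0
clock: 18.12
position: [0.6427, -0.1083, 0.048]
tool_rot: [-3.142, 0.0, 3.066]
force: [-0.6, -0.3, 0.1]
grip_width: 0.0003
finger_force: 0.0
clock: 18.5
position: [0.6427, -0.1083, 0.0458]
tool_rot: [3.142, -0.0, 3.066]
force: [0.1, -0.4, 0.4]
grip_width: -0.0
finger_force: 0.0
```

```bash
python3 -m inch '[[0,0,0.005,0,0,0,0],[0,0,0.01,0,0,0,0],[0,0,0.01,0,0,0,0]]'; python3 -m inch '[[0,0,0.004,0,0,0,0],[0,0,0.007,0,0,0,0],[0,0,0.007,0,0,0,0]]'
```

```text
clock: 18.88
position: [0.6428, -0.1083, 0.0451]
tool_rot: [-3.141, 0.0, 3.066]
force: [-6.9, 0.5, 21.5]
grip_width: -0.0001
finger_force: 10.2
clock: 19.25
position: [0.6429, -0.1083, 0.045]
tool_rot: [-3.141, 0.001, 3.066]
force: [-16.3, 1.0, 42.5]
grip_width: 0.0002
finger_force: 21.1
```

The cover is pressed with about 42 N; the contact height puts its top at 28 mm, exactly on the seat. Next is the red stamp.

```bash
python3 -m inch '[[0,0,-0.1,0,0,0,0],[0,0,-0.4,0,0,0,0.3],[0,0,-0.7,0,0,0,0.7],[0,0,-0.9,0,0,0,0.7],[0,0,-0.9,0,0,0,0.7]]'; python3 - <<'E'
from h import *
to(.608,-.368,.22,147)
f=cam("side"); hsv=cv2.cvtColor(f["img"],cv2.COLOR_RGB2HSV)
for lo,hi in(((0,150,80),(5,255,255)),((45,120,50),(80,255,255))):
    m=cv2.inRange(hsv,lo,hi); k,l,s,ct=cv2.connectedComponentsWithStats(m)
    for i in range(1,k):
        if s[i,4]>150: print(ct[i].round(),s[i,4],plane(f,[ct[i]],.05)[0].round(3))
E
```

```text
clock: 19.88
position: [0.6441, -0.1085, 0.2262]
tool_rot: [-3.141, 0.006, 3.066]
force: [-0.2, 0.5, -0.6]
grip_width: 0.0598
finger_force: 0.0
row [0.082, -1.308, 0.031] [0.001, 0.004, 0.318] len mm 262
[352. 309.] 1008 [ 0.51  -0.224  0.05 ]
[572. 299.] 187 [ 0.963 -0.431  0.05 ]
[402. 346.] 545 [ 0.558 -0.348  0.05 ]
[200. 206.] 314 [0.303 0.224 0.05 ]
[261. 264.] 400 [ 0.377 -0.02   0.05 ]
[301. 286.] 377 [ 0.433 -0.119  0.05 ]
[455. 422.] 479 [ 0.565 -0.532  0.05 ]
```

```bash
python3 -m inch '[[0.02,-0.25,0,0,0,0.1,0.7],[0.04,-0.55,0,0,0,0.2,0.7],[0.06,-0.85,0,0,0,0.318,0.7],[0.08,-1,0.03,0,0,0.318,0.7],[0.08,-1,0.03,0,0,0.318,0.7]]';  python3 - <<'E'
from h import *
to(.608,-.368,.22,147)
E
```

```text
clock: 20.55
position: [0.6099, -0.3092, 0.2145]
tool_rot: [-3.14, -0.002, 2.563]
force: [0.6, 1.3, -0.3]
grip_width: 0.0595
finger_force: 0.0
row [-0.153, -0.251, -0.028] [-0.001, -0.002, -0.002] len mm 59
```

```bash
python3 -m inch '[[-0.1,-0.15,-0.02,0,0,0,0.7],[-0.15,-0.25,-0.03,0,0,0,0.7],[-0.15,-0.25,-0.03,0,0,0,0.7],[-0.15,-0.25,-0.03,0,0,0,0.7]]';  cat >> h.py <<'E'
def top(f,lo,hi,near,zt=.06):
    "rect of label+colour top face points (from depth, z near zt) of the block nearest a world xy"
    hsv=cv2.cvtColor(f["img"],cv2.COLOR_RGB2HSV); m=cv2.inRange(hsv,lo,hi); P=pts(f)
    m=m&((abs(P[...,2]-zt)<.012)*255).astype(np.uint8); k,l,s,ct=cv2.connectedComponentsWithStats(m)
    best=None
    for i in range(1,k):
        if s[i,4]>150:
            w=np.nanmean(P[l==i],0); d=np.hypot(*(w[:2]-near)); 
            if best is None or d<best[0]: best=(d,i)
    if best is None: print("none"); return
    c=big(l==best[1]); r=rect(c,f,zt); print("top",r,cv2.boundingRect(c),"z",np.nanpercentile(P[l==best[1]][:,2],90))
    b=cv2.boxPoints(r); e=min([b[1]-b[0],b[2]-b[1]],key=np.linalg.norm); yaw=np.degrees(np.arctan2(e[1],e[0]))+90
    return r[0][0]/1000,r[0][1]/1000,yaw
RED=((0,150,60),(5,255,255)); GRN=((45,120,40),(80,255,255))
E
python3 - <<'E'
from h import *
st(); f=cam("wrist","w9.png"); x,y,yaw=top(f,*RED,[.56,-.345]); print(x,y,yaw); to(x,y,.09,yaw)
E
```

```text
clock: 21.05
position: [0.6099, -0.3636, 0.2221]
tool_rot: [3.141, -0.001, 2.568]
force: [-0.1, 0.7, -0.3]
grip_width: 0.0598
finger_force: 0.0
{'clock': 21.05, 'position': [0.6099, -0.3636, 0.2221], 'tool_rot': [3.1409, -0.0008, 2.5675], 'force': [-0.0915, 0.6777, -0.3004], 'grip_width': 0.0598, 'finger_force': 0.0, 'qpos': [0.5811, 0.693, -0.2176, 1.3621, 0.1542, 1.1037, 1.3393]}
top ((566.4268188476562, -343.2738342285156), (37.828617095947266, 56.64570999145508), 60.949344635009766) (283, 131, 50, 73) z 0.059017075856134776
0.5664268188476562 -0.34327383422851565 150.9494
row [0.237, -0.034, 0.661] [0.0, -0.0, -0.042] len mm 141
```

View pics/w9.png

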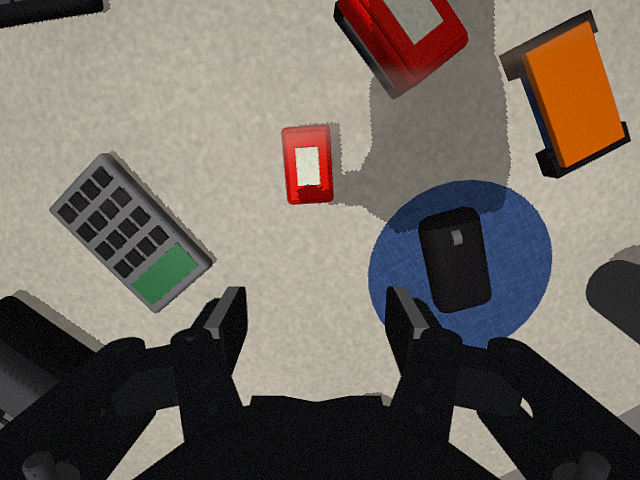

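The small red stamp is at (308,165), clear of the large one at (400,40) and the calculator. I'll descend and grasp it.

```bash
python3 -m inch '[[0.237,-0.034,0,0,0,-0.042,0.7],[0.237,-0.034,0.25,0,0,-0.042,0.75],[0.237,-0.034,0.5,0,0,-0.042,0.75],[0.237,-0.034,0.75,0,0,-0.042,0.75],[0.237,-0.034,0.92,0,0,-0.042,0.75],[0.237,-0.034,0.92,0,0,-0.042,0.75],[0.237,-0.034,0.92,0,0,-0.042,0.2],[0.237,-0.034,0.92,0,0,-0.042,0.2],[0.237,-0.034,0.92,0,0,-0.042,0.2],[0.237,-0.034,0.92,0,0,-0.042,0.2]]' 60
```

```text
clock: 22.35
position: [0.5673, -0.3451, 0.0406]
tool_rot: [3.141, 0.003, 2.633]
force: [-1.0, 1.2, 9.7]
grip_width: 0.0396
finger_force: 61.8
```

```bash
python3 -m inch '[[0,0,-0.05,0,0,0,0.2],[0,0,-0.25,0,0,0,0.2],[0,0,-0.5,0,0,0,0.2],[0,0,-0.8,0,0,0,0.2],[0,0,-1,0,0,0,0.2],[0,0,-1,0,0,0,0.2]]' 80; python3 - <<'E'
from h import *
to(.5604,.151,.24,196.2)
E
```

```text
clock: 23.1
position: [0.5673, -0.3453, 0.243]
tool_rot: [-3.142, 0.006, 2.632]
force: [-0.4, -0.2, -2.6]
grip_width: 0.0389
finger_force: 80.6
row [1.24, 2.15, 0.007] [-0.002, 0.004, -0.504] len mm 496
```

```bash
python3 -m inch '[[0.1,0.18,0,0,0,-0.05,0.2],[0.22,0.38,0,0,0,-0.1,0.2],[0.35,0.6,0,0,0,-0.17,0.2],[0.46,0.8,0,0,0,-0.23,0.2],[0.57,0.98,0,0,0,-0.3,0.2],[0.57,0.98,0,0,0,-0.4,0.2],[0.57,0.98,0,0,0,-0.504,0.2],[0.57,0.98,0,0,0,-0.504,0.2]]'; python3 - <<'E'
from h import *
to(.5604,.151,.24,196.2)
E
```

```text
clock: 24.1
position: [0.5617, -0.1181, 0.2382]
tool_rot: [3.141, -0.001, -2.86]
force: [0.3, -0.1, -1.2]
grip_width: 0.0392
finger_force: 80.7
row [-0.368, 1.294, -0.009] [0.0, -0.0, -0.001] len mm 269
```

```bash
python3 -m inch '[[-0.06,0.2,0,0,0,0,0.2],[-0.13,0.45,0,0,0,0,0.2],[-0.2,0.72,0,0,0,0,0.2],[-0.28,0.98,0,0,0,0,0.2],[-0.28,0.98,0,0,0,0,0.2],[-0.28,0.98,0,0,0,0,0.2]]'; python3 - <<'E'
from h import *
to(.5604,.151,.068,196.2)
E
```

```text
clock: 24.85
position: [0.5611, 0.0853, 0.2383]
tool_rot: [-3.141, -0.001, -2.862]
force: [0.8, -0.6, -0.9]
grip_width: 0.0389
finger_force: 81.0
row [-0.088, 0.317, 0.851] [-0.0, -0.0, -0.002] len mm 182
```

```bash
python3 -m inch '[[-0.04,0.16,0,0,0,0,0.2],[-0.088,0.317,0,0,0,0,0.2],[-0.088,0.317,0.15,0,0,0,0.2],[-0.088,0.317,0.35,0,0,0,0.2],[-0.088,0.317,0.5,0,0,0,0.2],[-0.088,0.317,0.5,0,0,0,0.2]]'; python3 - <<'E'
from h import *
st(); f=cam("wrist","w10.png")
E
```

```text
clock: 25.6
position: [0.5597, 0.1498, 0.1368]
tool_rot: [-3.141, -0.004, -2.862]
force: [-0.7, 0.2, -0.9]
grip_width: 0.0389
finger_force: 80.9
{'clock': 25.6, 'position': [0.5597, 0.1498, 0.1368], 'tool_rot': [-3.1412, -0.0038, -2.8621], 'force': [-0.6848, 0.2472, -0.943], 'grip_width': 0.0389, 'finger_force': 80.9413, 'qpos': [-0.0321, 0.6291, -0.474, 1.7967, 0.3794, 0.8111, 1.156]}
```

View pics/w10.png

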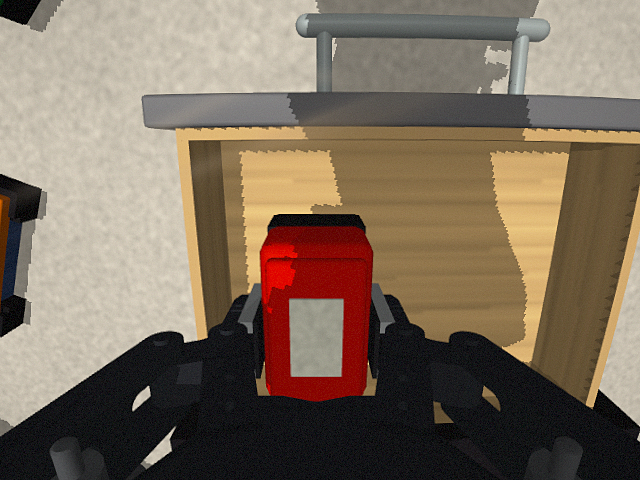

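The stamp is held upright above the drawer's right part, with wall clearance on both sides. I'll lower it.

```bash
python3 -m inch '[[0,0.025,0.1,0,0,0,0.2],[0,0.025,0.22,0,0,0,0.2],[0,0.025,0.32,0,0,0,0.2],[0,0.025,0.36,0,0,0,0.2],[0,0.025,0.36,0,0,0,0.2]]'; python3 -m inch '[[0,0,0.005,0,0,0,0.2],[0,0,0.01,0,0,0,0.2],[0,0,0.01,0,0,0,0.2]]'
```

```text
clock: 26.28
position: [0.559, 0.1565, 0.0663]
tool_rot: [3.142, -0.0, -2.859]
force: [-0.2, 0.0, -0.7]
grip_width: 0.0392
finger_force: 80.9
clock: 26.65
position: [0.5592, 0.1564, 0.0648]
tool_rot: [-3.142, 0.0, -2.859]
force: [0.7, -0.5, -1.2]
grip_width: 0.0389
finger_force: 80.9
```

```bash
python3 -m inch '[[0,0,0.006,0,0,0,0.2],[0,0,0.012,0,0,0,0.2],[0,0,0.012,0,0,0,0.2]]'; python3 -m inch '[[0,0,0,0,0,0,0.65],[0,0,0,0,0,0,0.65],[0,0,0,0,0,0,0.65],[0,0,-0.1,0,0,0,0.65],[0,0,-0.35,0,0,0,0.65],[0,0,-0.65,0,0,0,0.65],[0,0,-0.9,0,0,0,0.65],[0,0,-0.9,0,0,0,0.65]]'; python3 - <<'E'
from h import *
f=cam("side"); hsv=cv2.cvtColor(f["img"],cv2.COLOR_RGB2HSV); m=cv2.inRange(hsv,*GRN); k,l,s,ct=cv2.connectedComponentsWithStats(m)
for i in range(1,k):
    if s[i,4]>100: print(ct[i].round(),s[i,4],plane(f,[ct[i]],.05)[0].round(3))
f=cam("wrist"); top(f,*RED,[.56,.155],.082)
to(.46,-.155,.22,154)
E
```

```text
clock: 27.02
position: [0.5597, 0.1566, 0.0626]
tool_rot: [-3.142, 0.001, -2.859]
force: [0.6, -0.1, 7.1]
grip_width: 0.0394
finger_force: 81.9
clock: 28.02
position: [0.5603, 0.1571, 0.2473]
tool_rot: [-3.141, 0.007, -2.859]
force: [1.0, 0.5, -1.1]
grip_width: 0.0555
finger_force: 0.0
[200. 206.] 292 [0.303 0.224 0.05 ]
[261. 263.] 382 [ 0.376 -0.018  0.05 ]
[301. 286.] 377 [ 0.434 -0.12   0.05 ]
[455. 422.] 478 [ 0.565 -0.531  0.05 ]
top ((553.8539428710938, 154.75067138671875), (60.86830139160156, 37.42290115356445), 15.86137580871582) (294, 181, 46, 72) z 0.08098603024298084
row [0.91, -1.357, 0.116] [0.0, 0.001, 0.469] len mm 328
```

```bash
python3 - <<'E'
from h import *
to(.465,-.064,.22,245)
E
python3 -m inch '[[0.07,-0.2,0,0,0,-0.1,0.7],[0.14,-0.4,0,0,0,-0.2,0.75],[0.22,-0.65,0,0,0,-0.3,0.75],[0.29,-0.85,0,0,0,-0.4,0.75],[0.29,-0.85,0,0,0,-0.5,0.75],[0.29,-0.85,0,0,0,-0.544,0.75],[0.29,-0.85,0,0,0,-0.544,0.75]]'; python3 - <<'E'
from h import *
st();to(.465,-.064,.22,245)
E
```

```text
row [0.759, -0.927, 0.116] [-0.001, 0.001, -0.542] len mm 241
clock: 29.0
position: [0.5503, -0.0232, 0.2415]
tool_rot: [3.14, -0.0, -2.005]
force: [0.6, -0.8, 0.0]
grip_width: 0.064
finger_force: 0.0
{'clock': 29.0, 'position': [0.5503, -0.0232, 0.2415], 'tool_rot': [3.14, -0.0003, -2.0049], 'force': [0.574, -0.8123, 0.0284], 'grip_width': 0.064, 'finger_force': 0.0, 'qpos': [0.454, 0.4928, -0.7166, 1.7777, 0.374, 1.0133, 2.3017]}
row [0.365, 0.301, 0.108] [0.001, -0.0, 0.001] len mm 97
```

```bash
python3 -m inch '[[0.15,0.15,0.05,0,0,0,0.75],[0.3,0.25,0.1,0,0,0,0.75],[0.365,0.3,0.108,0,0,0,0.75],[0.365,0.3,0.108,0,0,0,0.75]]'; python3 - <<'E'
from h import *
st(); f=cam("wrist","w11.png"); x,y,yaw=top(f,*GRN,[.44,-.11]); print(x,y,yaw); to(x,y,.0405,yaw)
E
```

```text
clock: 29.5
position: [0.4655, -0.0643, 0.2207]
tool_rot: [-3.141, -0.0, -2.006]
force: [0.5, -0.4, 1.1]
grip_width: 0.0641
finger_force: 0.0
{'clock': 29.5, 'position': [0.4655, -0.0643, 0.2207], 'tool_rot': [-3.1414, -0.0003, -2.0061], 'force': [0.4774, -0.4324, 1.1029], 'grip_width': 0.0641, 'finger_force': 0.0, 'qpos': [0.5969, 0.391, -0.7382, 1.9971, 0.3404, 0.8777, 2.3813]}
top ((440.6896667480469, -104.98387145996094), (49.074073791503906, 37.17945098876953), 65.05757904052734) (300, 137, 47, 63) z 0.0589969877056945
0.4406896667480469 -0.10498387145996094 65.05758
row [0.241, 0.031, 0.902] [-0.0, 0.0, 0.001] len mm 187
```

View pics/w11.png

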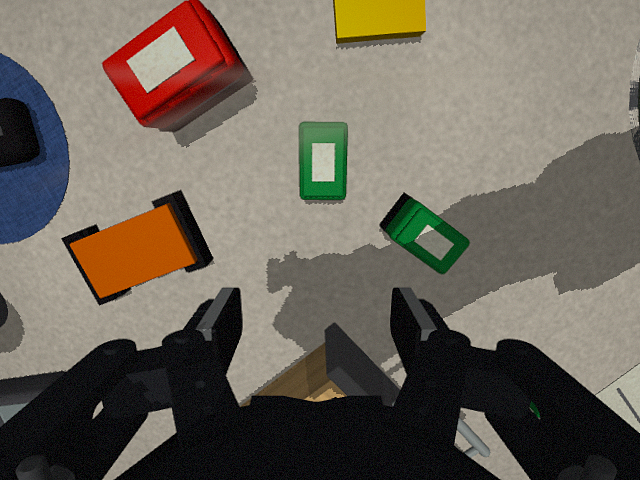

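The target green stamp is at (323,161), cols 299–348 and rows 122–202. The mask missed its shiny top end, so I'll use its centre pixel. The other green stamp, at (425,233), is clear of it.

```bash
python3 - <<'E'
from h import *
f=cam("wrist"); p=plane(f,[[323.5,160.5],[323.5,122],[323.5,202]],.06); print(p.round(4)); to(p[0][0],p[0][1],.0405,65)
E
```

```text
[[ 0.4386 -0.11    0.06  ]
 [ 0.4263 -0.1368  0.06  ]
 [ 0.4525 -0.0796  0.06  ]]
row [0.271, 0.03, 0.902] [-0.001, 0.001, 0.002] len mm 188
```

```bash
python3 -m inch '[[0.15,0.03,0,0,0,0,0.75],[0.27,0.03,0.1,0,0,0,0.75],[0.27,0.03,0.35,0,0,0,0.75],[0.27,0.03,0.6,0,0,0,0.75],[0.27,0.03,0.8,0,0,0,0.75],[0.27,0.03,0.9,0,0,0,0.75],[0.27,0.03,0.9,0,0,0,0.75]]'
```

```text
clock: 30.48
position: [0.4379, -0.1094, 0.0394]
tool_rot: [3.14, 0.0, -2.003]
force: [-0.3, 0.8, 0.1]
grip_width: 0.064
finger_force: 0.0
```

```bash
python3 -m inch '[[0,0,0,0,0,0,0.2],[0,0,0,0,0,0,0.2],[0,0,0,0,0,0,0.2],[0,0,0,0,0,0,0.2]]' 80; python3 -m inch '[[0,0,-0.05,0,0,0,0.2],[0,0,-0.25,0,0,0,0.2],[0,0,-0.5,0,0,0,0.2],[0,0,-0.8,0,0,0,0.2],[0,0,-1,0,0,0,0.2],[0,0,-1,0,0,0,0.2]]'; python3 - <<'E'
from h import *
f=cam("wrist","w12.png")
to(.5298,.2566,.24,196.2)
E
```

```text
clock: 30.98
position: [0.4384, -0.1105, 0.0416]
tool_rot: [-3.14, 0.001, -2.005]
force: [-0.6, 2.2, 8.7]
grip_width: 0.0391
finger_force: 81.5
clock: 31.72
position: [0.4384, -0.111, 0.2435]
tool_rot: [-3.137, -0.0, -2.005]
force: [-0.7, -0.4, -1.9]
grip_width: 0.039
finger_force: 81.0
row [-1.862, 0.356, 0.007] [-0.002, 0.0, 0.543] len mm 379
```

```bash
python3 -m inch '[[-0.2,0.04,0,0,0,0.08,0.2],[-0.4,0.08,0,0,0,0.16,0.2],[-0.65,0.12,0,0,0,0.27,0.2],[-0.93,0.18,0,0,0,0.38,0.2],[-0.93,0.18,0,0,0,0.48,0.2],[-0.93,0.18,0,0,0,0.543,0.2],[-0.93,0.18,0,0,0,0.543,0.2]]'; python3 - <<'E'
from h import *
to(.5298,.2566,.24,196.2)
E
```

```text
clock: 32.65
position: [0.4824, 0.0735, 0.2396]
tool_rot: [3.141, -0.002, -2.856]
force: [0.2, -0.5, -1.4]
grip_width: 0.0394
finger_force: 80.9
row [-0.485, 0.812, -0.003] [0.0, -0.001, 0.002] len mm 189
```

```bash
python3 -m inch '[[-0.12,0.2,0,0,0,0,0.2],[-0.25,0.42,0,0,0,0,0.2],[-0.4,0.67,0,0,0,0,0.2],[-0.485,0.81,0,0,0,0,0.2],[-0.485,0.81,0.2,0,0,0,0.2],[-0.485,0.81,0.4,0,0,0,0.2],[-0.485,0.81,0.5,0,0,0,0.2],[-0.485,0.81,0.5,0,0,0,0.2]]'; python3 - <<'E'
from h import *
st(); f=cam("wrist","w13.png"); to(.5298,.2566,.0655,196.2)
E
```

```text
clock: 33.65
position: [0.5303, 0.2557, 0.1396]
tool_rot: [-3.141, -0.002, -2.856]
force: [0.2, 0.1, -1.6]
grip_width: 0.0391
finger_force: 81.2
{'clock': 33.65, 'position': [0.5303, 0.2557, 0.1396], 'tool_rot': [-3.1414, -0.0022, -2.8563], 'force': [0.1895, 0.1372, -1.5888], 'grip_width': 0.0391, 'finger_force': 81.1888, 'qpos': [-0.1415, 0.6619, -0.5945, 1.7669, 0.4703, 0.8609, 0.9039]}
row [0.004, 0.004, 0.377] [0.0, -0.0, 0.001] len mm 75
```

View pics/w13.png

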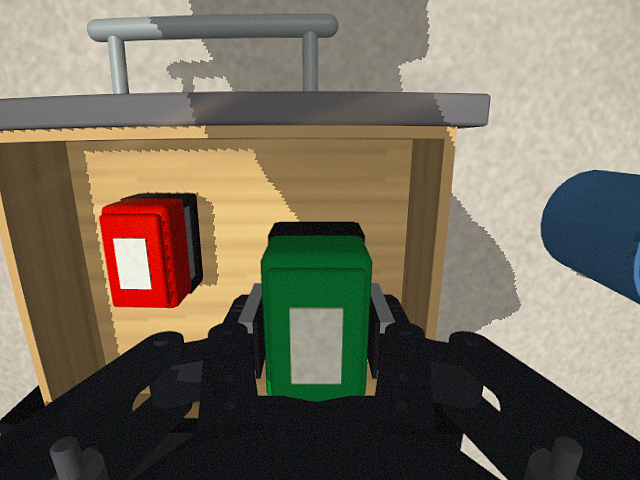

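The green stamp hangs over the drawer's left part, with free space to red (185,250) and to the side wall (405,250). Lowering it now.

```bash
python3 -m inch '[[0.004,0.004,0.1,0,0,0,0.2],[0.004,0.004,0.22,0,0,0,0.2],[0.004,0.004,0.32,0,0,0,0.2],[0.004,0.004,0.36,0,0,0,0.2],[0.004,0.004,0.37,0,0,0,0.2],[0.004,0.004,0.37,0,0,0,0.2]]'; python3 -m inch '[[0,0,0.006,0,0,0,0.2],[0,0,0.01,0,0,0,0.2],[0,0,0.01,0,0,0,0.2]]'
```

```text
clock: 34.45
position: [0.53, 0.2568, 0.067]
tool_rot: [3.141, 0.001, -2.857]
force: [0.1, 0.6, -1.9]
grip_width: 0.0392
finger_force: 81.2
clock: 34.83
position: [0.5297, 0.2566, 0.0646]
tool_rot: [3.142, 0.0, -2.857]
force: [-0.1, 0.4, -2.0]
grip_width: 0.039
finger_force: 81.2
```

```bash
python3 -m inch '[[0,0,0.006,0,0,0,0.2],[0,0,0.01,0,0,0,0.2],[0,0,0.01,0,0,0,0.2]]'; python3 -m inch '[[0,0,0,0,0,0,0.62],[0,0,0,0,0,0,0.62],[0,0,0,0,0,0,0.62],[0,0,-0.1,0,0,0,0.62],[0,0,-0.35,0,0,0,0.62],[0,0,-0.65,0,0,0,0.62],[0,0,-0.9,0,0,0,0.3],[0,0,-0.9,0,0,0,0.1]]'; python3 - <<'E'
from h import *
f=cam("wrist"); top(f,*GRN,[.53,.255],.082); top(f,*RED,[.555,.155],.082)
cam("side","s14.png")
f=cam("scene","c14.png")
to(.374,.155,.24,106.2); to(.374,.155,.24,16.2)
E
```

```text
clock: 35.2
position: [0.5307, 0.2569, 0.0636]
tool_rot: [3.142, 0.002, -2.858]
force: [1.1, -1.2, 13.3]
grip_width: 0.039
finger_force: 83.4
clock: 36.2
position: [0.5308, 0.2576, 0.2476]
tool_rot: [3.141, 0.007, -2.857]
force: [-0.3, 0.9, -0.4]
grip_width: 0.0173
finger_force: 0.0
top ((529.1142578125, 256.2809143066406), (60.75430679321289, 37.5899772644043), 16.278888702392578) (293, 185, 45, 71) z 0.0809824821809073
top ((553.7446899414062, 159.15428161621094), (60.8885498046875, 39.082008361816406), 15.990104675292969) (172, 181, 50, 71) z 0.08093623180893075
row [0.888, -0.268, 0.014] [-0.0, -0.0, -0.999] len mm 186
row [0.888, -0.268, 0.014] [-0.0, -0.0, 0.001] len mm 186
```

View pics/s14.png

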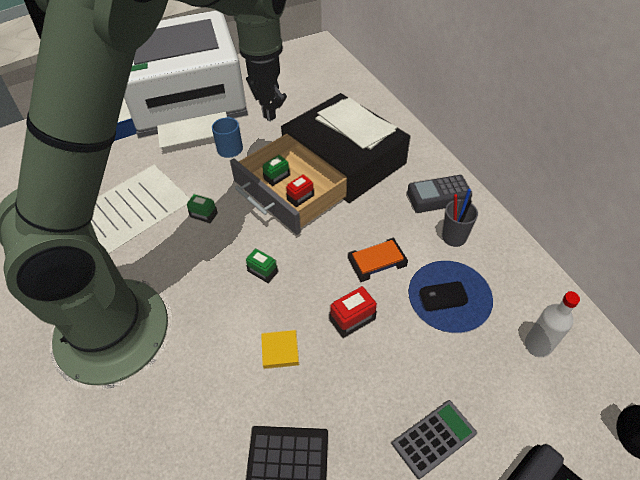

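Side view: green (277,167) and red (299,188) stand in the open drawer, the cover (378,258) is on the pad, and the bystanders haven't moved. Next I'll take the handle again.

```bash
python3 - <<'E'
from h import *
to(.4195,.1672,.24,106.2)
E
python3 -m inch '[[0.15,-0.01,0,0,0,0.1,0.3],[0.35,-0.02,0,0,0,0.2,0.3],[0.5,-0.05,0,0,0,0.3,0.3],[0.65,-0.25,0,0,0,0.42,0.3],[0.66,-0.28,0,0,0,0.54,0.3],[0.66,-0.28,0,0,0,0.66,0.3],[0.66,-0.28,0,0,0,0.78,0.3],[0.66,-0.28,0,0,0,0.9,0.3],[0.66,-0.28,0,0,0,1,0.3],[0.66,-0.28,0,0,0,1,0.3]]'; python3 - <<'E'
from h import *
st();to(.4195,.1672,.068,106.2)
f=cam("wrist","w15.png")
E
```

```text
row [0.653, -0.274, 0.014] [-0.0, -0.0, -0.999] len mm 142
clock: 37.6
position: [0.4182, 0.1658, 0.242]
tool_rot: [-3.14, 0.0, 1.856]
force: [-1.0, -0.2, 0.8]
grip_width: 0.0254
finger_force: 0.0
{'clock': 37.6, 'position': [0.4182, 0.1658, 0.242], 'tool_rot': [-3.1401, 0.0002, 1.8564], 'force': [-1.0107, -0.1734, 0.83], 'grip_width': 0.0254, 'finger_force': 0.0, 'qpos': [-0.1898, 0.2717, -0.382, 2.0314, 0.1318, 0.8629, -0.3596]}
row [0.005, 0.009, 0.87] [-0.001, 0.0, 0.002] len mm 174
```

View pics/w15.png

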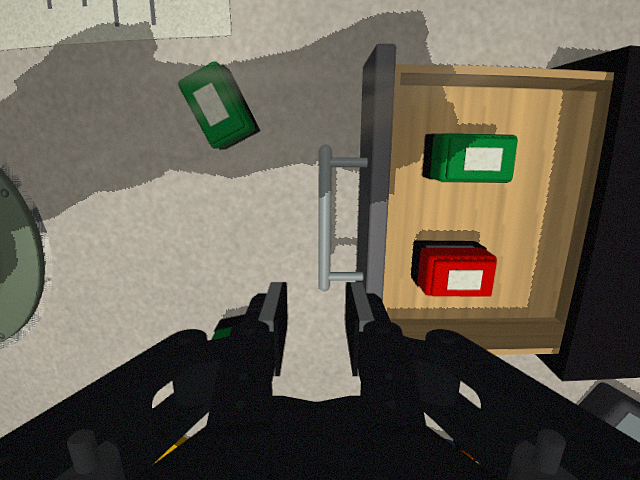

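```bash
python3 -m inch '[[0.005,0.009,0.2,0,0,0,0.3],[0.005,0.009,0.5,0,0,0,0.3],[0.005,0.009,0.75,0,0,0,0.3],[0.005,0.009,0.87,0,0,0,0.3],[0.005,0.009,0.87,0,0,0,0.3],[0.005,0.009,0.87,0,0,0,0],[0.005,0.009,0.87,0,0,0,0],[0.005,0.009,0.87,0,0,0,0],[0.005,0.009,0.87,0,0,0,0]]' 50; python3 -m inch '[[0,0.02,0,0,0,0,0],[0,0.06,0,0,0,0,0],[0,0.12,0,0,0,0,0],[0,0.19,0,0,0,0,0],[0,0.26,0,0,0,0,0],[0,0.34,0,0,0,0,0],[0,0.42,0,0,0,0,0],[0,0.5,0,0,0,0,0],[0,0.58,0,0,0,0,0],[0,0.65,0,0,0,0,0],[0,0.71,0,0,0,0,0],[0,0.76,0,0,0,0,0],[0,0.79,0,0,0,0,0],[0,0.81,0,0,0,0,0],[0,0.81,0,0,0,0,0]]'
```

```text
clock: 38.78
position: [0.4206, 0.1676, 0.0692]
tool_rot: [3.14, -0.0, 1.855]
force: [-0.9, 1.4, 9.9]
grip_width: 0.0091
finger_force: 50.5
clock: 40.65
position: [0.5764, 0.213, 0.0694]
tool_rot: [3.14, -0.0, 1.855]
force: [1.3, 1.2, 4.3]
grip_width: 0.0091
finger_force: 50.2
```

```bash
python3 -m inch '[[0,0.01,0,0,0,0,0],[0,0.02,0,0,0,0,0],[0,0.03,0,0,0,0,0],[0,0.04,0,0,0,0,0],[0,0.045,0,0,0,0,0],[0,0.045,0,0,0,0,0]]'; python3 -m inch '[[0,0.01,0,0,0,0,0],[0,0.018,0,0,0,0,0],[0,0.018,0,0,0,0,0]]'; python3 -m inch '[[0,0.007,0,0,0,0,0],[0,0.012,0,0,0,0,0],[0,0.012,0,0,0,0,0]]'
```

```text
clock: 41.4
position: [0.5848, 0.2154, 0.0693]
tool_rot: [3.14, -0.0, 1.855]
force: [0.1, 0.5, 5.7]
grip_width: 0.0092
finger_force: 50.2
clock: 41.78
position: [0.5865, 0.2159, 0.0693]
tool_rot: [-3.139, 0.001, 1.855]
force: [-14.0, -2.6, 17.4]
grip_width: 0.009
finger_force: 51.5
clock: 42.15
position: [0.5866, 0.2159, 0.0691]
tool_rot: [-3.134, 0.001, 1.856]
force: [-29.0, -7.3, 31.2]
grip_width: 0.0088
finger_force: 53.2
```

```bash
python3 -m inch '[[0,-0.012,0,0,0,0,0],[0,-0.012,0,0,0,0,0.3],[0,-0.012,0,0,0,0,0.3],[0,-0.012,0,0,0,0,0.3]]'; python3 -m inch '[[0,0,-0.1,0,0,0,0.3],[0,0,-0.4,0,0,0,0.3],[0,0,-0.7,0,0,0,0.3],[0,-0.1,-0.9,0,0,0,0.3],[0,-0.1,-0.9,0,0,0,0.3],[0,-0.1,-0.9,0,0,0,0.3]]'; python3 - <<'E'
from h import *
st(); f=cam("wrist","w16.png"); u=[v for v in range(480)]
P=pts(f); V=f["img"].max(2); m2=(V<50)&(abs(P[...,2]-.105)<.006)
E=np.array([P[v,np.where(m2[v])[0].min()] for v in range(60,320,10) if m2[v].any()]); c=np.polyfit(E[:,1],E[:,0],1); print(c)
hs=cam("side","s16.png"); hsv=cv2.cvtColor(hs["img"],cv2.COLOR_RGB2HSV); m=cv2.inRange(hsv,(5,160,60),(18,255,255)); print(rect(big(m),hs,.028)); p=pts(hs)[m>0]; p=p[abs(p[:,2]-.028)<.01]; print(np.degrees(np.linalg.lstsq(np.c_[p[:,:2]-p[:,:2].mean(0),np.ones(len(p))],p[:,2],rcond=None)[0][:2]),np.median(p[:,2]))
cv2.imwrite("pics/x16.png",np.hstack([f["img"][60:380,240:560,::-1],hs["img"][80:400,180:500,::-1]]))
E
```

```text
clock: 42.65
position: [0.5879, 0.2162, 0.0685]
tool_rot: [3.141, 0.0, 1.855]
force: [-0.7, 0.2, -0.1]
grip_width: 0.0259
finger_force: 0.0
clock: 43.4
position: [0.5685, 0.2105, 0.249]
tool_rot: [3.141, 0.0, 1.855]
force: [0.1, -0.4, -0.1]
grip_width: 0.0258
finger_force: 0.0
{'clock': 43.4, 'position': [0.5685, 0.2105, 0.249], 'tool_rot': [3.1412, 0.0001, 1.855], 'force': [0.1052, -0.4293, -0.0715], 'grip_width': 0.0258, 'finger_force': 0.0, 'qpos': [-0.2047, 0.5095, -0.3587, 1.6382, 0.2014, 1.03, -0.3414]}
[-0.28029197  0.6988197 ]
((640.765380859375, -110.34711456298828), (66.84120178222656, 112.1295166015625), 85.55009460449219)
[-0.23327064  1.21344959] 0.02752604441793548
```

View pics/x16.png

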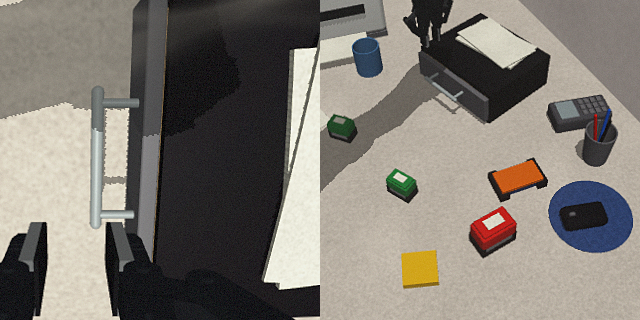

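The drawer is shut, with only a hair-thin wood line at (162,120), and the cover sits on the pad. To be sure, I'll push the handle once more with closed fingers.

```bash
python3 -m inch '[[0,-0.1,0,0,0,0,0],[0,-0.1,0.1,0,0,0,0],[0,-0.1,0.4,0,0,0,0],[0,-0.1,0.7,0,0,0,0],[0,-0.1,0.93,0,0,0,0],[0,-0.1,0.93,0,0,0,0]]'; python3 -m inch '[[0,0.03,0,0,0,0,0],[0,0.06,0,0,0,0,0],[0,0.075,0,0,0,0,0],[0,0.075,0,0,0,0,0]]'; python3 -m inch '[[0,0.01,0,0,0,0,0],[0,0.02,0,0,0,0,0],[0,0.02,0,0,0,0,0]]'
```

```text
clock: 44.25
position: [0.5472, 0.2044, 0.0592]
tool_rot: [-3.135, 0.001, 1.856]
force: [0.7, 0.4, 1.0]
grip_width: -0.0004
finger_force: 0.0
clock: 44.75
position: [0.5642, 0.2093, 0.0631]
tool_rot: [3.141, -0.0, 1.855]
force: [-0.5, -0.5, -0.5]
grip_width: -0.0001
finger_force: 0.0
clock: 45.12
position: [0.5677, 0.2104, 0.0625]
tool_rot: [-3.142, 0.0, 1.855]
force: [-0.9, 0.6, 0.3]
grip_width: 0.0001
finger_force: 0.0
```

```bash
python3 -m inch '[[0,0.01,0,0,0,0,0],[0,0.02,0,0,0,0,0],[0,0.02,0,0,0,0,0]]'; python3 -m inch '[[0,0.008,0,0,0,0,0],[0,0.015,0,0,0,0,0],[0,0.015,0,0,0,0,0]]';  python3 -m inch '[[0,0.008,0,0,0,0,0],[0,0.015,0,0,0,0,0],[0,0.015,0,0,0,0,0]]'
```

```text
clock: 45.5
position: [0.5685, 0.2106, 0.0622]
tool_rot: [-3.135, 0.001, 1.855]
force: [-22.8, -7.0, 17.1]
grip_width: 0.0001
finger_force: 11.9
clock: 45.88
position: [0.5688, 0.2107, 0.062]
tool_rot: [-3.13, 0.002, 1.856]
force: [-41.1, -11.5, 32.5]
grip_width: -0.0003
finger_force: 22.1
clock: 46.25
position: [0.5691, 0.2108, 0.0618]
tool_rot: [-3.124, 0.003, 1.856]
force: [-61.4, -17.4, 49.7]
grip_width: -0.0001
finger_force: 32.7
```

Firm stop, so it is fully shut. I'll back off and lift away for a final check.

```bash
python3 -m inch '[[0,-0.1,0,0,0,0,0],[0,-0.15,0,0,0,0,0],[0,-0.15,-0.2,0,0,0,0],[0,-0.15,-0.5,0,0,0,0],[0,-0.15,-0.8,0,0,0,0],[0,-0.15,-0.95,0,0,0,0],[0,-0.15,-0.95,0,0,0,0]]'; python3 - <<'E'
from h import *
s=st(); f=cam("wrist"); A=f["img"]; P=pts(f); V=A.max(2)
m2=(V<50)&(abs(P[...,2]-.105)<.006)
hsv=cv2.cvtColor(A,cv2.COLOR_RGB2HSV); w=cv2.inRange(hsv,(10,80,80),(25,255,255)); print("wood px",[(int(r),np.where(w[r])[0].tolist()[:4]) for r in range(60,280,40)])
hs=cam("side"); h=cv2.cvtColor(hs["img"],cv2.COLOR_RGB2HSV); m=cv2.inRange(h,(5,160,60),(18,255,255)); print("cover",rect(big(m),hs,.028)[0])
for lo,hi in((RED),(GRN)):
    k,l,q,ct=cv2.connectedComponentsWithStats(cv2.inRange(h,lo,hi)); print([ct[i].round().tolist() for i in range(1,k) if q[i,4]>100])
for n,r,t in(("handle",[345,125],0),):
    b=(V>120)&(abs(P[...,2]-.068)<.01)&(abs(P[...,0]-.585)<.06)&(abs(P[...,1]-.216)<.07); print("handle mean",np.nanmean(P[b],0),b.sum())
E
```

```text
clock: 47.12
position: [0.5496, 0.2052, 0.255]
tool_rot: [3.137, -0.0, 1.855]
force: [-0.7, 1.1, -0.9]
grip_width: -0.0
finger_force: 0.0
{'clock': 47.125, 'position': [0.5496, 0.2052, 0.255], 'tool_rot': [3.1371, -0.0004, 1.8547], 'force': [-0.6732, 1.0541, -0.9416], 'grip_width': -0.0, 'finger_force': 0.0, 'qpos': [-0.1931, 0.4713, -0.373, 1.6873, 0.1968, 1.0155, -0.3486]}
wood px [(60, []), (100, [428]), (140, [425]), (180, [422, 423]), (220, [419]), (260, [416])]
cover (640.6632690429688, -110.33917236328125)
[[352.0, 309.0], [571.0, 299.0]]
[[200.0, 206.0], [261.0, 263.0], [455.0, 422.0]]
handle mean [0.59318593 0.20592369 0.07037922] 1637
```

```bash
python3 -c "from workcell import bot; print(bot.job_done())"
```

```text
the job is handed in; nothing more can be done
None
```

I handed the job in at about 47 s: the cover is pressed level onto the pad, the red and green stamps (no blue or purple seen) stand in the drawer, and the drawer is shut to its stop; the bystanders showed no movement in the pictures.

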